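# Set the workhead's index dial to the tab and clamp it

## Robot

A 6-joint arm with a two-finger parallel gripper is mounted at the origin on the work surface. World frame = base frame: x ahead of the robot, y to its left, z up, the work surface at z = 0. Lengths are in mm, angles in rad, forces in N, time in s.
With the tool pointing down it reaches from about 350 to 975 mm from the base axis. Payload 7.1 kg.
Tool frame: the origin (TCP) lies at the very end of the fingers, on their centre line; the grasp point (between the pads) lies 19 mm behind it; z points along the fingers, y is the line along which they close (so a half turn about z gives the same grasp; the last joint's range is limited). The gripper opens to 88 mm and grips with 3 to 60 N. Pads are 20 mm wide; open, the fingers measure 115 mm over their backs; the gripper's body (75 mm by 178 mm) begins 61 mm behind the grasp point.
Start: joints at [-1.229, 0.423, 1.63, -0, 1.089, -0.019], TCP at [220.656, -584.736, 222.675] pointing down, gripper open.
Joint ranges: [-3, 3], [-0.9, 2.11], [0.09, 2.58], [-1.31, 4.45], [0.11, 2.69], [-2.54, 2.54]. Speed limits (rad/s): [2.39, 2.39, 3.01, 3.14, 3.14, 3.14].

## Interface

Orientations are given as a rotation vector (axis times angle).
In Python, from workcell import ctrl, optics gives the robot as it stands.
- The arm moves only by the shell command python3 -m jog 'ROWS'. ROWS is JSON, a list of rows, each a list of 7 numbers: the shift along the tool's x, y, z in units of 40 mm (1.0 is 40 mm), then the turn, a rotation vector about the tool's x, y, z in units of 6 degrees (1.0 is 6 degrees), then the opening, from 0 (shut) to 1 (fully open). A call has 1 to 20 rows; each row shifts and turns the commanded pose from where the row before left it, along the tool's axes as they then stand; what a row does not reach is not made up. A row lasts 1/10 s, in which the tool goes at most 50 mm and 8.59 degrees, less where a joint would pass 70% of its speed; a pose out of reach is approached as far as the arm can. A call is refused whole if a number of a shift passes 1 or a number of a turn 1, either way. A call with a gripper value outside its range is refused whole. The fingers move at their own pace and stop on an object; the grip force is fixed at half the most. Time passes only in rows, so rows that do not move let the fingers close. It gives the time, the measured TCP pose, the force, the opening and the grip force at its end, in the units of the state.
- ctrl.get_obs(): the state, without advancing time (a new reading comes with each control period).
- optics.get_image(name): name is "scene" or "top" or "wrist"; returns the picture (420x560x3 uint8, red, green, blue); there is no depth.
- optics.camera_model(name): a dict with "fov_y" (degrees; the focal length in pixels is half the picture's height over the tangent of half this angle, whatever the lens; pixels are square), "cx", "cy" (the principal point, pixels), "view" (4x4, takes a point from world to camera coordinates); the wrist camera has in their place "hand_eye" (4x4, takes a point from camera to tool coordinates, whose origin is the TCP and whose axes are the flange's). Camera axes: x right, y up, looking along -z (the intrinsics and any distortion apply to the point x, -y, -z); pixel columns grow to the right and rows downward; lengths in mm; the calibration is good to about 2 mm. The wrist camera is an equidistant fisheye: a pixel r from the principal point sees the ray r / f radians off the axis. A picture is of the moment at which its call begins: read the wrist's pose just before it. camera_model takes no time and is no camera call.
- ctrl.close_job(): hands the job in; it is judged then, once.
Trained networks look in the newest picture that a camera, given by its name, has taken for a name from the list of things; names that differ only in an ending like _2 or _b are one class to them, and where a whole thing is asked for, a point or a joint stands for the part that bears it (a point fixed in the world has none). Each returns a list of dicts, best first, with "conf" (0 to 1); they miss things now and then, are a little off and sometimes report something else, mostly with a low value. They report only what shows in the picture. A call takes as long as a camera call.
- optics.masks_of(target, camera): "pixels" (420x560 bool, what is visible of it) and "extent" ([centre column, centre row, width, height] in pixels, round what is visible of it).
The state is a dict: "t": time; "qpos": joint angles; "qvel": joint speeds; "joint_torque": joint torques, N m; "ee_pos": TCP position; "orientation": TCP orientation; "ft_force": force on the tool from outside, world axes, zero at the start; "moment": the same for the moment, N m; "width": finger opening in mm; "grasp_force": force on a finger pad.
Only numpy, scipy, OpenCV 4.12 (cv2) and the standard library are available. Lean on these libraries where they do the work, as an engineer would, in place of code of your own. Each camera call takes 0.05 s, during which the arm holds its last target. There are 200 camera calls.

## Task

Turn the workhead's black index dial clockwise, as you face it, until its pointer nose stands right at the dark steel setting tab on the scale ring. Then swing the clamp lever round, counter-clockwise seen from above, until it is fully home against its stop, without forcing it. Leave the setting tab and the things lying around where they are, and let go of everything.

Things in the scene. Friction and masses are not known exactly. Their poses are not given: they have to be found in the camera images.
- workhead: Fixed cream workhead of a tool grinder on a steel base plate (x -120..120, y -150..80 mm, 20 mm thick). Origin on the bench under its column, z up. The round head (112 mm across) leans 35 degrees from vertical towards this frame's -x, roughly to the robot's right; on its upper end an aluminium scale ring, 148 mm across, ticks every 15 degrees, face centre (-37, 0, 178) mm, highest edge 221 mm.
- dial (a joint): Angle in rad of the index dial about the head's leaning axis, 0 to 4.8 (stops), growing clockwise seen from outside the face. At equal values of dial and set_tab the pointer stands exactly at the tab. Stiff: stays where it is left.
- dial_grip (a point): On the dial's axis, 42 mm out from the ring's face, where its grip bar is pinched. z out along the axis (35 degrees from vertical), x along the bar to its nose, y across it. Dial: black disc 104 mm across, its top 11 mm off the face; on it a black bar 80 mm long (plus 8 mm nose at the pointer end), 16 mm thick, its top 46 mm off the face, white line on its pointer half.
- dial_point (a point): The pointer: just beyond the dial's rim, 56 mm from its axis in the direction of the nose, 11 mm out from the face.
- set_tab (a joint): Angle in rad of the setting tab, same zero and sense as dial. It is not to be moved.
- tab_point (a point): Inner tip of the setting tab, 56 mm from the dial's axis, 11 mm out from the face. The tab is a dark steel bar lying along the radius over the scale ring, 49 mm long, 16 mm wide, 11 mm high off the ring, with a pointed inner end; it sticks out beyond the ring to 105 mm from the axis and carries a round clamp screw there (top 19 mm off the face).
- clamp_lever (a joint): Angle in rad of the clamp lever about its vertical pivot: grows counter-clockwise seen from above, from 0 (loose) to 1.1 (clamped, stop). Stays where it is left.
- lever_grip (a point): Point on the centre line of the clamp lever's black round handle, 85 mm from the pivot, 88 mm above the bench. The handle is level, 20 mm thick, from 55 mm to 110 mm (plus rounded end to 120 mm) from the pivot; a slanting 14 mm steel rod joins it to the hub.
- lever_pivot (a point): Point on the lever's vertical pivot axis at the height of the handle, 88 mm above the bench; its steel hub of 34 mm diameter (top 6 mm below this point) stands on a cream post beside the head, on the workhead's -y side, the far side from the robot.
- spanner: A loose open-ended spanner about 190 mm long lying flat. Bystander, origin under its middle.
- oil_can: A loose upright aluminium can, 64 mm across, 130 mm tall. Bystander, origin under its middle.
- spare_cutter: A loose grey toothed cutter disc, about 106 mm across, 20 mm high, lying flat. Bystander, origin under its middle.
- stone_case: A loose closed wooden case 170 x 80 x 40 mm. Bystander, origin under its middle.

How it is judged (in metres and radians):
On the way, in this order (a step that is already met when the one before it is completed fails the run):
1. the dial's pointer stands at the setting tab (within 5 mm at the pointer, about 5 degrees), while the lever is still loose (distance between dial_point and tab_point below 0.005 m and value of joint clamp_lever below 0.6 rad), for 0.3 s.
2. the clamp lever is home against its stop (within 0.1 rad) (value of joint clamp_lever above 1 rad), for 0.2 s.
At the end, for the whole second after the job is handed in: The dial's pointer is within 5 mm (about 5 degrees) of the setting tab, the clamp lever is within 0.1 rad of its stop, and both are at rest (distance between dial_point and tab_point below 0.005 m and value of joint clamp_lever above 1 rad and velocity of joint dial between -0.05 and 0.05 rad/s and velocity of joint clamp_lever between -0.05 and 0.05 rad/s); the robot touches nothing.
It fails at once if the setting tab was shifted by more than 5 mm (distance of tab_point from where it was at the start of the episode above 0.005 m).
It fails at once if the clamp lever was forced (over 60 N) (contact force between the arm and clamp_lever above 60 N).
It fails at once if a bystander was moved by more than 30 mm (distance of any of spanner, oil_can, spare_cutter, stone_case from where it was at the start of the episode above 0.03 m).
It also fails if it takes over 72 s, if anything falls off the work surface, if the arm or the gripper's body presses on something with over 40 N, if the wrist force passes 120 N, or if a joint passes its speed limit or range.

## Working session

There is one attempt and no reset: what is moved stays moved. The work goes in short steps, Python scripts to look and compute and a shell command to move; the robot and the scene stay as the last step left them, time stands still between calls to the robot, and variables do not carry over. Pictures are saved under pics/ and viewed, at most 10 in all, crops included, and the job is handed in when it is done.

```bash
mkdir -p pics; ls; python3 - <<'E'
from workcell import ctrl, optics
import cv2,numpy as np
o=ctrl.get_obs();print({k:np.round(v,3) for k,v in o.items()})
for n in("scene","top"):
    im=optics.get_image(n);cv2.imwrite(f"pics/{n}0.png",im[:,:,::-1])
    m=optics.camera_model(n);print(n,m)
    for t in("workhead","dial","set_tab","clamp_lever","spanner","oil_can","spare_cutter","stone_case"):
        for r in optics.masks_of(t,n)[:2]:
            print(n,t,round(r["conf"],2),np.round(r["extent"],1))
E
```

```text
pics
{'t': np.float64(0.0), 'qpos': array([-1.229,  0.424,  1.631,  0.   ,  1.089, -0.019]), 'qvel': array([ 0.001,  0.   , -0.002,  0.001, -0.   , -0.001]), 'joint_torque': array([-2.0000e-03, -5.4463e+01, -2.7367e+01,  6.4000e-02,  2.3000e-02,
       -0.0000e+00]), 'ee_pos': array([ 220.488, -584.215,  221.908]), 'orientation': array([-3.089, -0.563,  0.   ]), 'ft_force': array([ 0.059, -0.309,  0.208]), 'moment': array([ 0.031, -0.008, -0.027]), 'grasp_force': np.float64(0.0), 'width': np.float64(87.775)}
scene {'fov_y': 54.72112404740208, 'cx': 279.13096403610075, 'cy': 212.42020680294124, 'view': array([[-7.17693429e-01,  6.96225728e-01, -1.36336952e-02,
         3.98453346e+02],
       [-5.37065224e-01, -5.40950657e-01,  6.47250594e-01,
         1.96955558e+02],
       [ 4.43257360e-01,  4.71849682e-01,  7.62155358e-01,
        -1.50255190e+03],
       [ 0.00000000e+00,  0.00000000e+00,  0.00000000e+00,
         1.00000000e+00]])}
scene workhead 0.87 [259.4 206.3  97.9 107.3]
scene dial 0.87 [260.1 163.1  32.9  21.9]
scene clamp_lever 0.58 [239.3 237.7  17.5  34.4]
scene clamp_
[... 445 characters left out ...]
+01],
       [ 9.86630630e-01, -2.16186726e-02,  1.61532142e-01,
        -5.71886182e+02],
       [-1.61736474e-01, -8.05124361e-03,  9.86801140e-01,
        -1.31022427e+03],
       [ 0.00000000e+00,  0.00000000e+00,  0.00000000e+00,
         1.00000000e+00]])}
top dial 0.89 [337.3 230.6  33.6  39.3]
top dial 0.7 [358.5 236.9   6.3   7.6]
top set_tab 0.51 [357.6 239.6  15.3   5.4]
top clamp_lever 0.84 [300.8 183.6  28.5  34.3]
top clamp_lever 0.74 [337.1 232.6  40.2  40.1]
top spanner 0.65 [133.5 270.2  43.   50. ]
top spanner 0.31 [299.3 181.3  28.   34.8]
top oil_can 0.76 [417.1 197.4  35.1  28.5]
top spare_cutter 0.9 [407.9 257.4  28.5  31.5]
top stone_case 0.55 [140.1 191.8  39.1  52.7]
```

```bash
python3 - <<'E'
import cv2
a=cv2.imread("pics/scene0.png")[120:300,150:360];b=cv2.imread("pics/top0.png")[140:300,240:450]
cv2.imwrite("pics/c1.png",cv2.resize(a,None,fx=3.3,fy=3.3,interpolation=cv2.INTER_CUBIC))
cv2.imwrite("pics/c2.png",cv2.resize(b,None,fx=3.7,fy=3.7,interpolation=cv2.INTER_CUBIC))
E
```

```text
(no output)
```

View pics/c1.png

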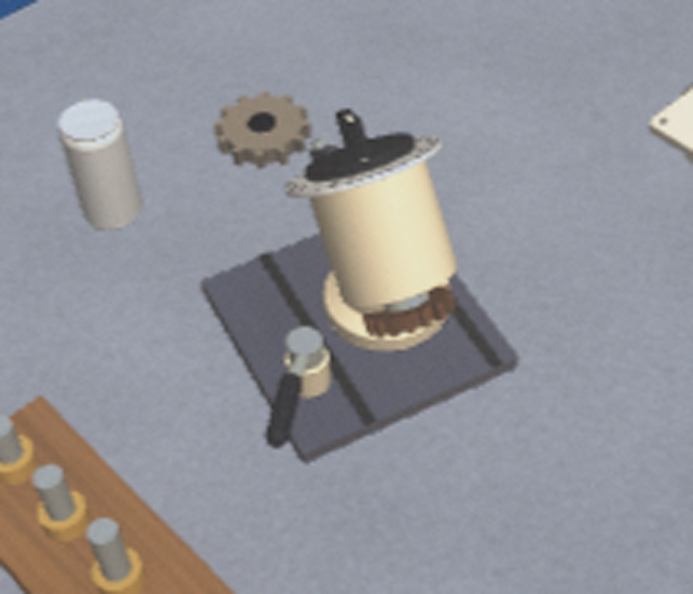

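View pics/c2.png

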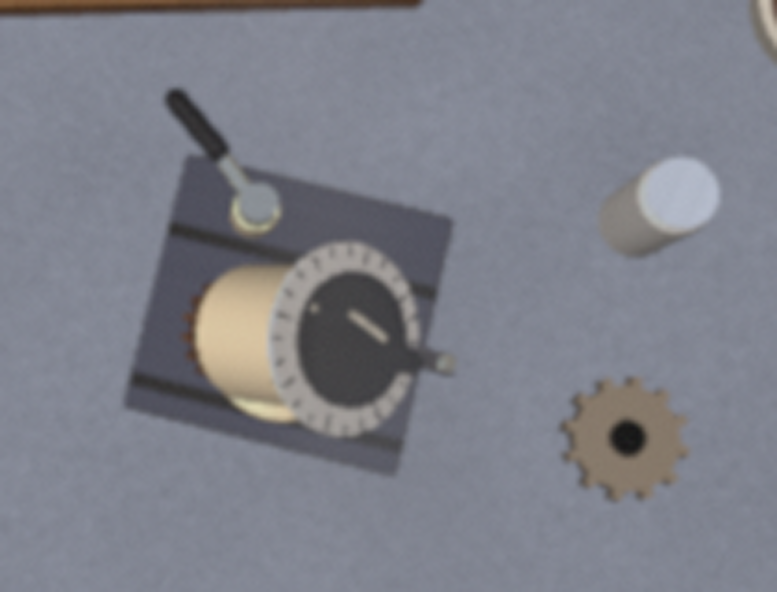

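The top view shows the lever at the upper left of the plate (its handle end at about 175,95 in the crop), the tab at the lower right of the ring (430,360), and the white line running from (350,312) to (385,340). Next I fit the workhead pose from the plate corners.

```bash
cat > h.py <<'E'
import numpy as np, cv2
from scipy.optimize import least_squares
from scipy.spatial.transform import Rotation as R
from workcell import ctrl, optics
a=np.radians(35)
AX=np.array([-np.sin(a),0,np.cos(a)]);FC=np.array([-37.,0,178])
def proj(n,P):
    m=optics.camera_model(n);V=m["view"];P=np.atleast_2d(P)
    c=P@V[:3,:3].T+V[:3,3];f=210/np.tan(np.radians(m["fov_y"]/2))
    return np.c_[m["cx"]+f*c[:,0]/-c[:,2],m["cy"]-f*c[:,1]/-c[:,2]]
def wrist(P,T):  # world pts -> wrist px, T=(pos,rotvec)
    m=optics.camera_model("wrist");H=m["hand_eye"];P=np.atleast_2d(P)
    t=(P-T[0])@R.from_rotvec(T[1]).as_matrix()
    c=(t-H[:3,3])@H[:3,:3];f=210/np.tan(np.radians(m["fov_y"]/2))
    d=np.c_[c[:,0],-c[:,1]];r=np.linalg.norm(d,axis=1);th=np.arctan2(r,-c[:,2])
    return np.array([m["cx"],m["cy"]])+d/r[:,None]*(f*th)[:,None]
def w(p,q): # workhead frame->world
    return np.atleast_2d(q)@R.from_euler('z',p[2]).as_matrix().T+[p[0],p[1],0]
def jogs(pos,Rt,pos0=None,R0=None):
    o=ctrl.get_obs()
    if pos0 is None: pos0=o["ee_pos"]
    if R0 is None: R0=R.from_rotvec(o["orientation"])
    d=R0.inv().apply(pos-pos0)/40; r=np.degrees((R0.inv()*Rt).as_rotvec())/6
    return d,r
E
python3 - <<'E'
from h import *
c=np.array([[453,218],[188,155],[125,407],[396,475]])/3.7+[240,140]-.36
q=np.array([[-120,-150,20],[120,-150,20],[120,80,20],[-120,80,20.]])
cs=np.array([[305,460],[205,285],[515,360]])/3.3+[150,120]-.35
for qs in [q[[0,1,2]]]:
  f=lambda p:(proj("top",w(p,q))-c).ravel()
  s=least_squares(f,[600,-150,1.4]);print(s.x,np.round(s.fun,1))
  print(np.round(proj("scene",w(s.x,q)),1),np.round(cs,1))
p=s.x
# scene corners: order by nearest
f2=lambda p:np.r_[f(p),(proj("scene",w(p,q))[[1,0,2]]-cs).ravel()]
s2=least_squares(f2,p);print(s2.x,np.round(s2.fun,1))
p=s2.x;np.save("p.npy",p)
print("face ctr",proj("top",w(p,FC)),"bar top ctr",proj("top",w(p,FC+46*AX)), w(p,FC+42*AX))
print(optics.camera_model("wrist"))
E
```

```text
[ 502.24927757 -111.79472646    1.30548395] [ 0.5 -0.1 -0.5 -0.6 -0.6  0.2  0.5  0.4]
[[209.7 205.2]
 [240.9 258.1]
 [307.2 228. ]
 [271.  180.7]] [[242.1 259. ]
 [211.8 206. ]
 [305.7 228.7]]
[ 502.28378819 -110.5580985     1.30518756] [ 0.2 -0.1 -0.8 -0.6 -1.   0.2  0.1  0.4 -0.9 -0.7 -1.9 -0.6  1.7 -0.5]
face ctr [[333.12145845 231.48526825]] bar top ctr [[344.41517282 232.18750163]] [[ 486.24780748 -169.50605114  212.40438586]]
{'fov_y': 65.70646984690485, 'cx': 279.9172253593093, 'cy': 209.24094876999882, 'hand_eye': array([[ 4.55477827e-04,  9.65961963e-01,  2.58683743e-01,
         7.09749019e+01],
       [ 9.99999874e-01, -3.85476637e-04, -3.21326729e-04,
         6.34227832e-01],
       [-2.10672859e-04,  2.58683857e-01, -9.65962017e-01,
        -1.62028638e+02],
       [ 0.00000000e+00,  0.00000000e+00,  0.00000000e+00,
         1.00000000e+00]])}
```

```bash
cat >> h.py <<'E'
U=np.array([0,1.,0]);V_=np.cross(U,AX)  # clockwise from U seen from outside: U x ... 
def pt(ang,r,h): # angle clockwise seen from outside, from frame +y
    return FC+h*AX+r*(np.cos(ang)*U+np.sin(ang)*V_)
def toolR(p,ang,flip=0):
    # tool z=-axis, x along bar at angle ang
    z=-AX; x=np.cos(ang)*U+np.sin(ang)*V_; x=x*(-1 if flip else 1); y=np.cross(z,x)
    return R.from_euler('z',p[2])*R.from_matrix(np.c_[x,y,z])
E
python3 - <<'E'
from h import *
p=np.load("p.npy")
def ang(px,h):
    s=least_squares(lambda v:(proj("top",w(p,pt(v[0],v[1],h)))-px).ravel(),[0 if px[1]>231 else 3,30.]);return np.degrees(s.x[0]),s.x[1]
g=lambda x,y:np.array([x,y])/3.7+[240,140]-.36
print("nose line",ang(g(350,312),46),ang(g(385,340),46),"dot",ang(g(312,308),46))
print("tab tip",ang(g(405,355),11),"screw",ang(g(448,365),19))
o=ctrl.get_obs()
for A in (0,90,180,270): print(A,proj("top",w(p,pt(np.radians(A),56,11))))
E
```

```text
nose line (np.float64(105.27382210600506), np.float64(43.24130315555624)) (np.float64(-71.7358355534688), np.float64(-3.2228424632867645)) dot (np.float64(93.24298655232974), np.float64(76.97312157455481))
tab tip (np.float64(-92.84085322266571), np.float64(51.96919015969324)) screw (np.float64(-93.35580303894271), np.float64(90.78977932632132))
0 [[331.30619037 251.16664125]]
90 [[320.88641839 226.2097989 ]]
180 [[340.1433207  212.40912981]]
270 [[349.91757553 236.82914018]]
```

```bash
python3 - <<'E'
from h import *
p=np.load("p.npy");o=ctrl.get_obs()
Rt=toolR(p,np.radians(105));P=w(p,pt(0,0,130))[0]
d,r=jogs(P,Rt);print("world",P,"d",d,"r",r,np.linalg.norm(r)*6, "dworld",P-o["ee_pos"])
print(R.from_rotvec(o["orientation"]).as_matrix().round(3))
E
```

```text
world [ 472.99835664 -218.2107743   284.48976576] d [ 9.13730198 -6.34614973 -1.54473737] r [ 3.37247609  4.89655325 -6.31097462] 52.02322809395763 dworld [252.34338941 366.53336739  61.77614648]
[[ 0.936  0.353  0.   ]
 [ 0.353 -0.936 -0.   ]
 [-0.     0.    -1.   ]]
```

```bash
python3 -m jog '[[0.91,-0.63,-0.15,0,0,0,1],[0.91,-0.63,-0.15,0,0,0,1],[0.91,-0.63,-0.15,0,0,0,1],[0.91,-0.63,-0.15,0,0,0,1],[0.91,-0.63,-0.15,0,0,0,1],[0.91,-0.63,-0.15,0,0,0,1],[0.91,-0.63,-0.15,0,0,0,1],[0.91,-0.63,-0.15,0,0,0,1],[0.91,-0.63,-0.15,0,0,0,1],[0.91,-0.63,-0.15,0,0,0,1],[0,0,0,0.375,0.544,-0.7,1],[0,0,0,0.375,0.544,-0.7,1],[0,0,0,0.375,0.544,-0.7,1],[0,0,0,0.375,0.544,-0.7,1],[0,0,0,0.375,0.544,-0.7,1],[0,0,0,0.375,0.544,-0.7,1],[0,0,0,0.375,0.544,-0.7,1],[0,0,0,0.375,0.544,-0.7,1],[0,0,0,0.375,0.544,-0.7,1],[0,0,0,0,0,0,1]]'
python3 - <<'E'
from h import *
p=np.load("p.npy");o=ctrl.get_obs();print(o["qpos"],o["ft_force"])
T=(o["ee_pos"],o["orientation"]);im=optics.get_image("wrist");np.save("T.npy",T)
print("d,r",jogs(w(p,pt(0,0,130))[0],toolR(p,np.radians(105))))
for t in("dial","set_tab","clamp_lever"):
    for r in optics.masks_of(t,"wrist")[:2]: print(t,r["conf"],r["extent"])
im=im[:,:,::-1].copy();cv2.imwrite("pics/w1raw.png",im)
for k in range(0,360,30):
    u=wrist(w(p,pt(np.radians(k),74,0)),T)[0];cv2.circle(im,tuple(int(x) for x in u),2,(0,0,255),-1)
for (A,r_,h) in((105,48,46),(-93,56,11),(-93,95,19),(0,0,46)):
    u=wrist(w(p,pt(np.radians(A),r_,h)),T)[0];print(A,u);cv2.circle(im,tuple(int(x) for x in u),2,(0,255,0),-1)
cv2.imwrite("pics/w1.png",cv2.resize(im,None,fx=1.42,fy=1.42))
E
```

```text
t: 2.9
ee_pos: [472.1, -221.4, 281.6]
orientation: [-2.296, -1.316, -0.591]
ft_force: [-0.2, -0.5, -0.2]
width: 87.8
grasp_force: 0.0
[-0.76649897  0.35341627  1.7307957   0.53579548  1.40888825 -0.42072392] [-0.1908599  -0.45335609 -0.23902758]
d,r (array([ 0.09639248, -0.02404912, -0.00922473]), array([ 0.00160334,  0.0042848 , -0.04275781]))
dial 0.64 [279.0, 201.7, 116.7, 120.4]
dial 0.27 [364.6, 121.9, 42.8, 85.4]
set_tab 0.91 [305.6, 277.1, 25.2, 53.9]
set_tab 0.46 [229.1, 8.8, 66.1, 14.9]
clamp_lever 0.78 [365.2, 119.6, 43.7, 91.5]
105 [277.4895116  148.33888434]
-93 [296.64554117 255.00618351]
-93 [308.87980456 293.41918569]
0 [277.687173   209.82553355]
```

View pics/w1.png

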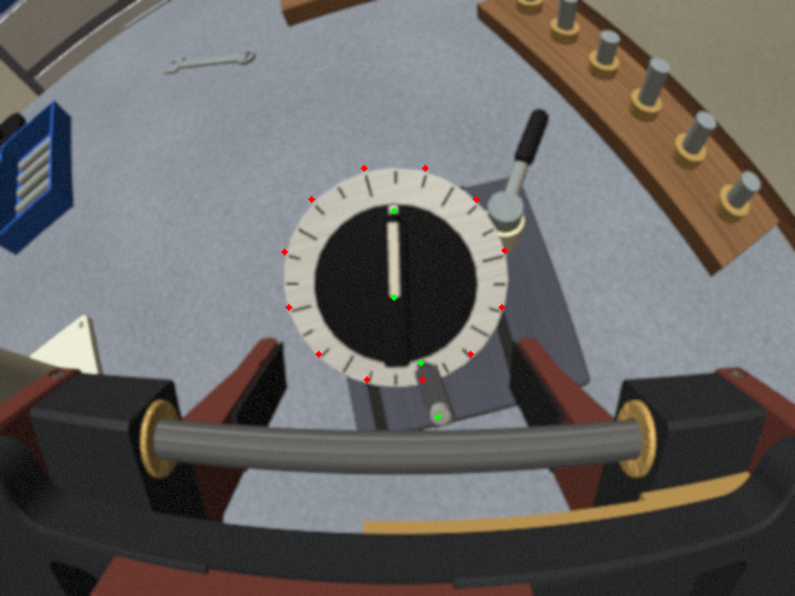

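The wrist view shows the white line pointing straight up (392,222 to 393,298) and the tab at the lower right, with its tip near (424,365) and screw at (440,413). The overlays agree with it. I'll refine both angles and compute the descent.

```bash
python3 - <<'E'
from h import *
p=np.load("p.npy");T=np.load("T.npy");im=cv2.imread("pics/w1raw.png")
optics.get_image("wrist")
m=optics.masks_of("set_tab","wrist")[0]["pixels"]
def ang(px,h,a0):
    s=least_squares(lambda v:(wrist(w(p,pt(v[0],v[1],h)),T)-px).ravel(),[np.radians(a0),50.]);return np.degrees(s.x[0]),s.x[1]
print("screw",ang(np.array([440,413])/1.42,19,-90),"tip",ang(np.array([424,365])/1.42,11,-90))
ys,xs=np.nonzero(m);print("maskctr",ang(np.array([xs.mean(),ys.mean()]),13,-90))
g=im[:,:,::-1].astype(int)
# white line
for y in range(160,206,8):
    row=g[y,262:292].sum(1);k=row>row.mean()+60;c=262+np.nonzero(k)[0].mean();print(y,c,ang(np.array([c,y]),46,105))
# ring ellipse centre from disc
bl=((g.sum(2)<130)&(np.add.outer((np.arange(420)-203)**2,(np.arange(560)-279)**2)<70**2)).astype(np.uint8)
c=max(cv2.findContours(bl,0,1)[0],key=cv2.contourArea);e=cv2.fitEllipse(c);print(e)
rim=wrist(w(p,np.array([pt(t,52,11) for t in np.linspace(0,6.28,60)])),T).astype(np.float32);print(cv2.fitEllipse(rim))
d,r=jogs(w(p,pt(0,0,23))[0],toolR(p,np.radians(105)));print(d,r)
E
```

```text
screw (np.float64(-94.03909231453153), np.float64(92.56781184710066)) tip (np.float64(-94.09988559513052), np.float64(58.58251956001404))
maskctr (np.float64(-93.88557589756614), np.float64(81.25577494549475))
160 276.0 (np.float64(103.30899611433045), np.float64(39.12458845472863))
168 276.5 (np.float64(103.61497582090911), np.float64(32.97447356122151))
176 276.5 (np.float64(103.24689270811139), np.float64(26.794819478654404))
184 277.0 (np.float64(103.71928339701496), np.float64(20.555100369019666))
192 277.0 (np.float64(103.06201011833545), np.float64(14.269584940976559))
200 277.5 (np.float64(104.14292244434982), np.float64(7.907412535432507))
((278.210693359375, 200.10743713378906), (108.07228088378906, 111.17972564697266), 90.54500579833984)
((278.02557373046875, 197.2924346923828), (113.087890625, 116.05030822753906), 91.45681762695312)
[ 0.06079007 -0.01399361  2.67546594] [ 0.00692879  0.00795048 -0.0096494 ]
```

```bash
python3 -m jog '[[0.06,-0.01,0.68,0,0,0.2,1],[0,0,0.8,0,0,0,1],[0,0,0.8,0,0,0,1],[0,0,0.4,0,0,0,1],[0,0,0,0,0,0,1],[0,0,0,0,0,0,0],[0,0,0,0,0,0,0],[0,0,0,0,0,0,0],[0,0,0,0,0,0,0],[0,0,0,0,0,0,0],[0,0,0,0,0,0,0],[0,0,0,0,0,0,0],[0,0,0,0,0,0,0]]'
```

```text
t: 4.5
ee_pos: [489.1, -159.3, 196.3]
orientation: [-2.308, -1.293, -0.585]
ft_force: [0.3, 0.9, -0.7]
width: 27.9
grasp_force: 0.0
```

```bash
python3 - <<'E'
from h import *
p=np.load("p.npy");o=ctrl.get_obs();print(o["qpos"],o["ft_force"],o["moment"])
Rf=R.from_euler('z',p[2])
x=Rf.inv().apply(R.from_rotvec(o["orientation"]).as_matrix()[:,0]);print("tool x ang",np.degrees(np.arctan2(x@V_,x@U)))
q=Rf.inv().apply(o["ee_pos"]-[p[0],p[1],0])-FC;print("h,u,v",q@AX,q@U,q@V_)
E
```

```text
[-0.66337683  0.42969979  1.84984795  0.60417358  1.1978263  -0.43634494] [ 0.2582347   0.86034304 -0.65305997] [-0.26396915 -0.02010783 -0.01507865]
tool x ang 106.27451550283907
h,u,v 22.67265209267555 -0.08956506197721803 -0.5436815428895692
```

```bash
python3 -m jog '[[0,0,0,0,0,0,0],[0,0,0,0,0,0,0],[0,0,0,0,0,0,0],[0,0,0,0,0,0,0],[0,0,0,0,0,0,0],[0,0,0,0,0,0.5,0],[0,0,0,0,0,0.8,0],[0,0,0,0,0,0.7,0],[0,0,0,0,0,0,0],[0,0,0,0,0,0,0]]'; python3 -c "
from h import *
o=ctrl.get_obs();print(o['qpos'],o['ft_force'],o['moment'])"
```

```text
t: 5.5
ee_pos: [488.8, -158.8, 196.4]
orientation: [-2.402, -1.035, -0.514]
ft_force: [-4.8, 1.0, 5.8]
width: 16.0
grasp_force: 30.0
[-0.66323904  0.42949098  1.85023941  0.60427726  1.19877964 -0.22872861] [-4.82317693  1.03073947  5.81424116] [0.52544857 0.5678935  0.43398444]
```

```bash
python3 -m jog '[[0,0,0,0,0,0.6,0],[0,0,0,0,0,0.9,0],[0,0,0,0,0,0.9,0],[0,0,0,0,0,0.9,0],[0,0,0,0,0,0.9,0],[0,0,0,0,0,0.9,0],[0,0,0,0,0,0.9,0],[0,0,0,0,0,0.9,0],[0,0,0,0,0,0.9,0],[0,0,0,0,0,0.9,0],[0,0,0,0,0,0.9,0],[0,0,0,0,0,0.9,0],[0,0,0,0,0,0.9,0],[0,0,0,0,0,0.9,0],[0,0,0,0,0,0.9,0],[0,0,0,0,0,0.9,0],[0,0,0,0,0,0.9,0],[0,0,0,0,0,0.9,0],[0,0,0,0,0,0.6,0],[0,0,0,0,0,0,0]]'; cat > st.py <<'E'
from h import *
p=np.load("p.npy");o=ctrl.get_obs();print(o["qpos"][5],o["ft_force"],o["moment"])
Rf=R.from_euler('z',p[2])
x=Rf.inv().apply(R.from_rotvec(o["orientation"]).as_matrix()[:,0]);print("tool x ang",np.degrees(np.arctan2(x@V_,x@U))%360)
q=Rf.inv().apply(o["ee_pos"]-[p[0],p[1],0])-FC;print("h,u,v",q@AX,q@U,q@V_)
E
python3 st.py
```

```text
t: 7.5
ee_pos: [488.8, -160.9, 195.0]
orientation: [-2.279, 1.124, 0.152]
ft_force: [-4.8, -6.3, -5.6]
width: 15.8
grasp_force: 30.0
1.5008118279215714 [-4.84337756 -6.2584128  -5.57068016] [-1.08694429  0.67148579  0.0932382 ]
tool x ang 217.29113215385442
h,u,v 22.547647430149453 -0.18100569281186038 -2.6104643096927607
```

```bash
python3 -m jog '[[0,0,0,0,0,0.6,0],[0,0,0,0,0,0.9,0],[0,0,0,0,0,0.9,0],[0,0,0,0,0,0.9,0],[0,0,0,0,0,0.9,0],[0,0,0,0,0,0.9,0],[0,0,0,0,0,0.9,0],[0,0,0,0,0,0.9,0],[0,0,0,0,0,0.6,0],[0,0,0,0,0,0.2,0],[0,0,0,0,0,0,0],[0,0,0,0,0,0,0]]'; python3 st.py; python3 - <<'E'
from h import *
im=optics.get_image("wrist")[:,:,::-1];cv2.imwrite("pics/w2.png",cv2.resize(im[60:330,180:400],None,fx=2.2,fy=2.2,interpolation=cv2.INTER_CUBIC))
E
```

```text
t: 8.7
ee_pos: [487.6, -161.0, 194.6]
orientation: [-1.697, 1.973, 0.458]
ft_force: [-11.2, -8.5, -3.5]
width: 15.7
grasp_force: 30.0
2.3054048599134362 [-11.167101    -8.47160941  -3.45676559] [-1.44823499  1.20573395  0.55539914]
tool x ang 263.4022939413922
h,u,v 22.510563215996648 0.927816669586683 -3.188354291863771
```

View pics/w2.png

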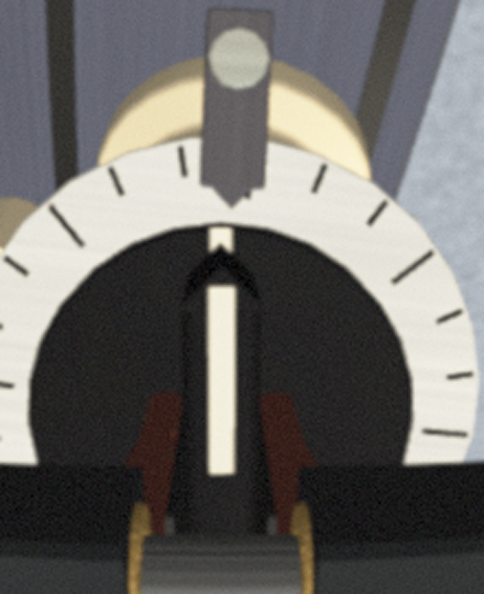

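The nose mark is at (220,238) and the tab tip at (232,205), so the pointer is about 3° short. I'll turn it a little more, let go and back off along the axis.

```bash
python3 -m jog '[[0,0,0,0,0,0.25,0],[0,0,0,0,0,0.25,0],[0,0,0,0,0,0,0],[0,0,0,0,0,0,0],[0,0,0,0,0,0,0]]'; python3 st.py; python3 -m jog '[[0,0,0,0,0,0,0.6],[0,0,0,0,0,0,0.6],[0,0,0,0,0,0,0.6],[0,0,0,0,0,0,0.6],[0,0,0,0,0,0,0.6],[0,0,-0.4,0,0,0,0.6],[0,0,-0.8,0,0,0,0.6],[0,0,-0.9,0,0,0,0.6],[0,0,-0.8,0,0,0,0.6],[0,0,0,0,0,0,0.6]]';python3 st.py; python3 - <<'E'
from h import *
o=ctrl.get_obs();T=(o["ee_pos"],o["orientation"]);np.save("T.npy",T)
im=optics.get_image("wrist")[:,:,::-1];cv2.imwrite("pics/w3raw.png",im);cv2.imwrite("pics/w3.png",cv2.resize(im[60:330,180:400],None,fx=2.2,fy=2.2,interpolation=cv2.INTER_CUBIC))
E
```

```text
t: 9.25
ee_pos: [487.5, -161.0, 194.6]
orientation: [-1.649, 2.021, 0.477]
ft_force: [-11.3, -8.0, -3.2]
width: 15.8
grasp_force: 30.0
2.3577380799689527 [-11.31271664  -7.97714834  -3.20057578] [-1.4819346   1.25292788  0.54219126]
tool x ang 266.40178364377203
h,u,v 22.50704635925876 1.0131819959118087 -3.1688289590316696
t: 10.25
ee_pos: [473.0, -226.3, 294.5]
orientation: [-1.645, 2.019, 0.468]
ft_force: [-0.2, 0.9, 0.2]
width: 52.4
grasp_force: 0.0
2.403283972796957 [-0.20204079  0.87445517  0.19712392] [-0.13697232  0.03991158 -0.01633087]
tool x ang 266.333226482948
h,u,v 142.68622886707598 -2.1512384286899313 -0.6589805430125182
```

View pics/w3.png

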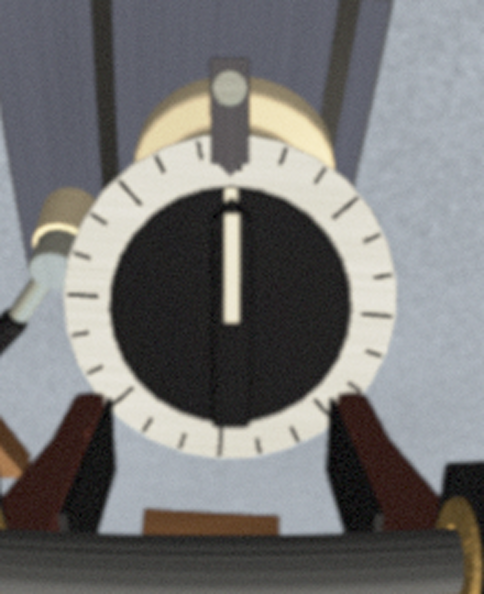

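The pointer is at the tab: nose mark (231,190), tab tip (231,172). Next I fit the lever pivot and yaw from the three pictures taken so far.

```bash
python3 - <<'E'
from h import *
p=np.load("p.npy");T1=(np.array([472.1,-221.4,281.6]),np.array([-2.296,-1.316,-.591]))
def P(v): 
    d=np.array([np.cos(v[2]),np.sin(v[2]),0]);b=np.array([v[0],v[1],0])
    return np.array([b+[0,0,82],b+115*d+[0,0,88],b+55*d+[0,0,88]])
ob={"top":np.array([[258,203],[178,98],[223,156]])/3.7+[240,140]-.36,
"scene":np.array([[304,342],[277,437],[294,380]])/3.3+[150,120]-.35,
"w":np.array([[507,208],[539,115],[525,162]])/1.42}
def f(v,ks=("top","scene","w")):
    return np.concatenate([((wrist(P(v),T1) if k=="w" else proj(k,P(v)))-ob[k]).ravel() for k in ks])
for ks in (("top",),("scene",),("w",),("top","scene","w")):
    s=least_squares(f,[600,-80,.7],args=(ks,));print(ks,s.x,np.round(s.fun,1))
v=s.x;np.save("v.npy",v)
print("frame",R.from_euler('z',-p[2]).apply(np.r_[v[:2]-p[:2],0]),np.degrees(v[2]-p[2]))
E
```

```text
('top',) [616.57363106 -93.37755      0.61992313] [ 0.7  0.9 -0.1 -0.2 -0.6 -0.8]
('scene',) [615.23836574 -95.13955836   0.65888383] [ 0.4 -1.2  0.2  0.4 -0.6  0.7]
('w',) [617.36699369 -96.5702391    0.68043999] [ 0.3  0.7  0.2  0.9 -0.5 -1.6]
('top', 'scene', 'w') [616.98504777 -95.9197134    0.66940186] [ 1.5  0.8 -0.8  0.8 -0.4 -0.4 -0.2 -1.  -0.1  0.7 -1.   0.9 -0.2  0.5
  0.6  1.  -0.6 -1.7]
frame [  44.23376517 -106.83648855    0.        ] -36.427837471454374
```

```bash
cat > lv.py <<'E'
from h import *
v=np.load("v.npy")
def tool(yaw_l,off,r=88,z=72,extra=0):  # lever yaw, tangential offset (negative = cw side)
    d=np.array([np.cos(yaw_l),np.sin(yaw_l),0]);t=np.array([-d[1],d[0],0])
    pos=np.r_[v[:2],z]+r*d+off*t
    x=-t;Z=np.array([0,0,-1.]);return pos,R.from_matrix(np.c_[x,np.cross(Z,x),Z])
E
python3 - <<'E'
from lv import *
o=ctrl.get_obs();pos,Rt=tool(v[2],-45)
R0=R.from_rotvec(o["orientation"])
print("up60 in tool",R0.inv().apply([0,0,60])/40,"rot",jogs(pos,Rt)[1])
p1=o["ee_pos"]+[0,0,60]
print("target",pos,"q",o["qpos"]);d=Rt.inv().apply(pos-p1)/40;print("then",d)
E
```

```text
up60 in tool [-0.85640635 -0.05839302 -1.23010505] rot [-2.90306068  5.25353472 -8.07510406]
target [713.91729532 -76.60289726  72.        ] q [-0.77026511  0.34172416  1.71860305  0.53292159  1.42596921  2.40303817]
then [ 0.84196298 -7.03475086  7.01517912]
```

```bash
python3 -m jog '[[-0.43,-0.03,-0.62,0,0,0,0],[-0.43,-0.03,-0.62,0,0,0,0],[0,0,0,-0.29,0.525,-0.81,0],[0,0,0,-0.29,0.525,-0.81,0],[0,0,0,-0.29,0.525,-0.81,0],[0,0,0,-0.29,0.525,-0.81,0],[0,0,0,-0.29,0.525,-0.81,0],[0,0,0,-0.29,0.525,-0.81,0],[0,0,0,-0.29,0.525,-0.81,0],[0,0,0,-0.29,0.525,-0.81,0],[0,0,0,-0.29,0.525,-0.81,0],[0,0,0,-0.29,0.525,-0.81,0],[0.12,-1,0,0,0,0,0],[0.12,-1,0,0,0,0,0],[0.12,-1,0,0,0,0,0],[0.12,-1,0,0,0,0,0],[0.12,-1,0,0,0,0,0],[0.12,-1,0,0,0,0,0],[0.12,-1,0,0,0,0,0],[0,0,0,0,0,0,0]]'; python3 - <<'E'
from lv import *
o=ctrl.get_obs();pos,Rt=tool(v[2],-45);print(jogs(pos,Rt),o["qpos"])
T=(o["ee_pos"],o["orientation"]);im=optics.get_image("wrist")[:,:,::-1].copy()
for q in(pos,np.r_[v[:2],82],tool(v[2],0,85,88)[0],tool(v[2],0,120,88)[0]):
    u=wrist(q,T)[0];cv2.circle(im,tuple(int(a) for a in u),2,(0,0,255),-1)
cv2.imwrite("pics/w4.png",im)
E
```

```text
t: 12.3
ee_pos: [714.0, -71.5, 348.2]
orientation: [-2.831, 1.356, 0.01]
ft_force: [-0.6, -0.7, -0.3]
width: 0.8
grasp_force: 0.0
(array([0.14390756, 0.07737248, 6.90360308]), array([0.00619594, 0.06147678, 0.07880388])) [-0.11808917  0.46753413  1.27076556  0.00411637  1.40833072  2.34517321]
```

View pics/w4.png

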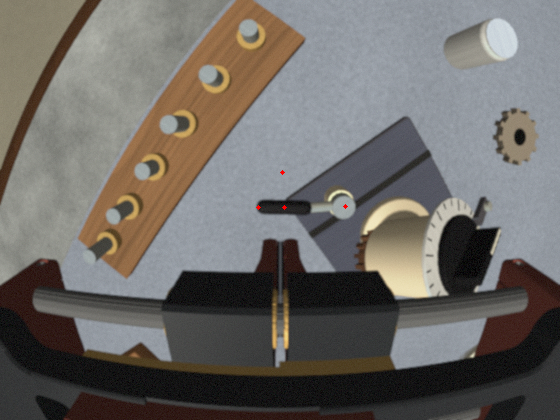

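The overlay matches the handle (258–310, row 207), and the drop point at (282,172) is free. I'll descend beside the handle.

```bash
python3 -m jog '[[0.14,0.08,0.5,0,0.06,0.08,0],[0,0,1,0,0,0,0],[0,0,1,0,0,0,0],[0,0,1,0,0,0,0],[0,0,1,0,0,0,0],[0,0,1,0,0,0,0],[0,0,0.9,0,0,0,0],[0,0,0.5,0,0,0,0],[0,0,0,0,0,0,0]]'; cat > ls.py <<'E'
from lv import *
o=ctrl.get_obs();q=o["ee_pos"]-np.r_[v[:2],0];x=R.from_rotvec(o["orientation"]).as_matrix()[:,0]
th=np.arctan2(x[0],-x[1]);print("r",np.hypot(*q[:2]),"lever yaw by tool",th,"pos ang",np.arctan2(q[1],q[0]),"z",q[2],"F",o["ft_force"],"Fx_tool",x@o["ft_force"])
r=np.hypot(*q[:2]);print("lever joint if touching",np.arctan2(q[1],q[0])+np.arcsin(20/r)-v[2])
E
python3 ls.py
python3 - <<'E'
# arc step of 6 deg in tool frame: tool x = -tangent, y = radial inward, turn about tool z negative
import numpy as np
a=np.radians(6)
for off in(-20,):
    p=np.array([off*-1,-88.]);  # in tool coords relative pivot: x=-t => x=+20, y inward => -88
    # rotating lever ccw seen from above = -6deg about tool z
    Rm=np.array([[np.cos(-a),-np.sin(-a)],[np.sin(-a),np.cos(-a)]]);print((Rm@p-p)/40)
E
```

```text
t: 13.25
ee_pos: [708.9, -82.2, 71.2]
orientation: [2.821, -1.374, -0.008]
ft_force: [-0.5, 1.2, -0.5]
width: 0.3
grasp_force: 0.0
r 92.9388254002762 lever yaw by tool 0.6644967576560203 pos ang 0.14798850440963746 z 71.24909679582704 F [-0.4594629   1.17023242 -0.45558565] Fx_tool -1.2030709805813007
lever joint if touching -0.3045215255691798
[-0.23270167 -0.0402124 ]
```

```bash
python3 -m jog '[[-0.2,-0.15,0,0,0,0,0],[-0.2,0,0,0,0,0,0],[-0.2,0,0,0,0,0,0],[-0.1,0,0,0,0,-0.3,0],[-0.12,-0.02,0,0,0,-0.5,0],[-0.12,-0.02,0,0,0,-0.5,0],[-0.12,-0.02,0,0,0,-0.5,0],[-0.12,-0.02,0,0,0,-0.5,0],[0,0,0,0,0,0,0]]';python3 ls.py
```

```text
t: 14.15
ee_pos: [690.4, -40.1, 76.8]
orientation: [2.97, -1.022, 0.008]
ft_force: [1.2, 0.1, 0.4]
width: 0.0
grasp_force: 0.5
r 92.2336232331153 lever yaw by tool 0.9078241494989306 pos ang 0.650575014459031 z 76.82823288784283 F [1.21991331 0.10194577 0.44705456] Fx_tool 0.9009548746002225
lever joint if touching 0.1997501175267632
```

```bash
python3 -m jog '[[-0.12,-0.02,0.05,0,0,-0.5,0],[-0.12,-0.02,0.05,0,0,-0.5,0],[-0.12,-0.02,0,0,0,-0.5,0],[-0.12,-0.02,0,0,0,-0.5,0],[-0.12,-0.02,0,0,0,-0.5,0],[-0.12,-0.02,0,0,0,-0.5,0],[0,0,0,0,0,0,0],[0,0,0,0,0,0,0]]';python3 ls.py; python3 - <<'E'
from lv import *
o=ctrl.get_obs();T=(o["ee_pos"],o["orientation"]);im=optics.get_image("wrist")[:,:,::-1].copy()
cv2.imwrite("pics/w5.png",im)
E
```

```text
t: 14.95
ee_pos: [667.4, -22.0, 71.8]
orientation: [3.091, -0.551, 0.004]
ft_force: [0.7, 0.1, -1.0]
width: 0.5
grasp_force: 0.5
r 89.49759097681323 lever yaw by tool 1.2182367358462598 pos ang 0.9727184949143274 z 71.79089711168204 F [ 0.67713827  0.13888914 -1.01837296] Fx_tool 0.5848328486010125
lever joint if touching 0.5286893876317466
```

View pics/w5.png

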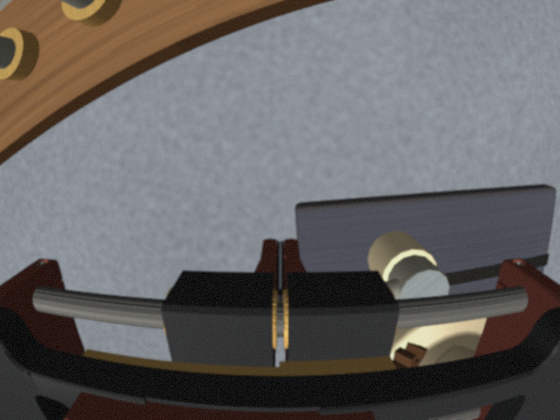

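The handle is hidden below the fingers and the hub is at (410,280), so the lever is most likely being carried along, with little force. I'll continue, more slowly near the stop.

```bash
python3 -m jog '[[-0.12,-0.02,0,0,0,-0.5,0],[-0.12,-0.02,0,0,0,-0.5,0],[-0.12,-0.02,0,0,0,-0.5,0],[-0.12,-0.02,0,0,0,-0.5,0],[-0.12,-0.02,0,0,0,-0.5,0],[-0.12,-0.02,0,0,0,-0.5,0],[-0.12,-0.02,0,0,0,-0.5,0],[-0.12,-0.02,0,0,0,-0.5,0],[0,0,0,0,0,0,0],[0,0,0,0,0,0,0]]';python3 ls.py; python3 - <<'E'
from lv import *
optics.get_image("top")
im=optics.get_image("top")[:,:,::-1];cv2.imwrite("pics/t2.png",cv2.resize(im[140:300,240:450],None,fx=3.7,fy=3.7,interpolation=cv2.INTER_CUBIC))
E
```

```text
t: 16.0
ee_pos: [630.8, -9.4, 71.4]
orientation: [3.138, 0.103, 0.003]
ft_force: [1.4, 0.8, 0.0]
width: 0.7
grasp_force: 0.7
r 87.66382274323338 lever yaw by tool 1.6366216052221896 pos ang 1.4122591805149796 z 71.38693394089043 F [1.39396171 0.77694211 0.04685461] Fx_tool 1.442118188761848
lever joint if touching 0.9730285953928978
```

View pics/t2.png

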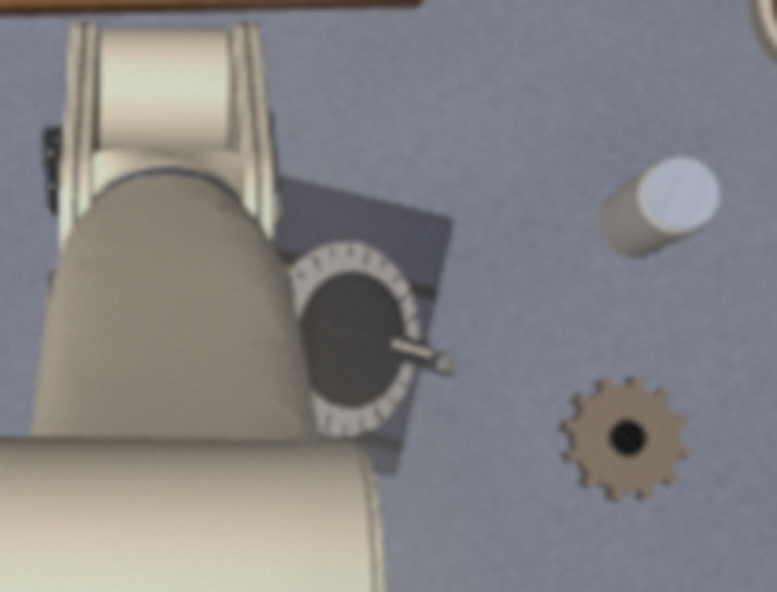

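The arm hides the lever here, but the pointer and tab are still in line (395–450, 345–362). I'll go on in small steps and watch the force.

```bash
python3 -m jog '[[-0.06,-0.01,0,0,0,-0.25,0],[0,0,0,0,0,0,0],[-0.06,-0.01,0,0,0,-0.25,0],[0,0,0,0,0,0,0],[-0.06,-0.01,0,0,0,-0.25,0],[0,0,0,0,0,0,0],[0,0,0,0,0,0,0]]';python3 ls.py;  python3 -m jog '[[-0.05,-0.01,0,0,0,-0.2,0],[0,0,0,0,0,0,0],[0,0,0,0,0,0,0]]';python3 ls.py;python3 -m jog '[[-0.05,-0.01,0,0,0,-0.2,0],[0,0,0,0,0,0,0],[0,0,0,0,0,0,0]]';python3 ls.py
```

```text
t: 16.8
ee_pos: [628.6, -8.7, 71.8]
orientation: [3.13, 0.229, 0.019]
ft_force: [17.7, 2.0, -12.3]
width: 0.8
grasp_force: 9.0
r 88.01951029643197 lever yaw by tool 1.716863920432295 pos ang 1.4388304986365763 z 71.82587355503297 F [ 17.68914642   2.00192264 -12.25465482] Fx_tool 17.643278147852072
lever joint if touching 0.9986531130894304
t: 17.1
ee_pos: [628.5, -8.5, 72.0]
orientation: [3.128, 0.261, 0.026]
ft_force: [23.2, 2.5, -17.5]
width: 0.2
grasp_force: 11.8
r 88.22124564052409 lever yaw by tool 1.7375504640326205 pos ang 1.439531940082015 z 72.02665015347523 F [ 23.22354106   2.48112424 -17.48185499] Fx_tool 23.0296827609424
lever joint if touching 0.9988210428427501
t: 17.4
ee_pos: [628.5, -8.2, 72.2]
orientation: [3.124, 0.294, 0.032]
ft_force: [30.0, 3.7, -22.3]
width: 0.7
grasp_force: 14.8
r 88.43347165830222 lever yaw by tool 1.7583720236768545 pos ang 1.4402152698406152 z 72.24508231413948 F [ 30.01060958   3.74300758 -22.25128566] Fx_tool 29.730398563124922
lever joint if touching 0.9989458154052674
```

The tool has stopped moving while the force rises to 30 N, which looks like the stop. I'll back off, rise and measure the lever.

```bash
python3 -m jog '[[0.15,0,0,0,0,0.3,0],[0.3,0,0,0,0,0.4,0],[0.4,0,0,0,0,0,0],[0.3,0,0,0,0,0,0],[0,0,-0.5,0,0,0,0],[0,0,-1,0,0,0,0],[0,0,-1,0,0,0,0],[0,0,-1,0,0,0,0],[0,0,-1,0,0,0,0],[0,0,-1,0,0,0,0],[0,0,-0.5,0,0,0,0],[0,0,0,0,0,0,0],[0,0,0,0,0,0,0]]';python3 ls.py; python3 - <<'E'
from lv import *
o=ctrl.get_obs();T=(o["ee_pos"],o["orientation"]);im=optics.get_image("wrist")[:,:,::-1].copy()
for j in(1.0,1.1):
  for r_ in(55,85,120):
    u=wrist(tool(v[2]+j,0,r_,88)[0],T)[0];cv2.circle(im,tuple(int(a) for a in u),1,(0,0,255) if j==1 else (0,255,0),-1)
u=wrist(np.r_[v[:2],82],T)[0];print(u);cv2.circle(im,tuple(int(a) for a in u),1,(0,0,255),-1)
cv2.imwrite("pics/w6.png",cv2.resize(im[130:330,180:450],None,fx=2.9,fy=2.9))
E
```

```text
t: 18.7
ee_pos: [663.8, -2.0, 310.4]
orientation: [3.134, 0.18, 0.0]
ft_force: [-0.4, 0.3, 0.1]
width: 0.5
grasp_force: 0.0
r 104.90424949478268 lever yaw by tool 1.6856705024181968 pos ang 1.1083260255052116 z 310.40216574077454 F [-0.38292752  0.26043439  0.13023915] Fx_tool -0.3505388271696352
lever joint if touching 0.6307484631219943
[347.61836435 227.20746527]
```

View pics/w6.png

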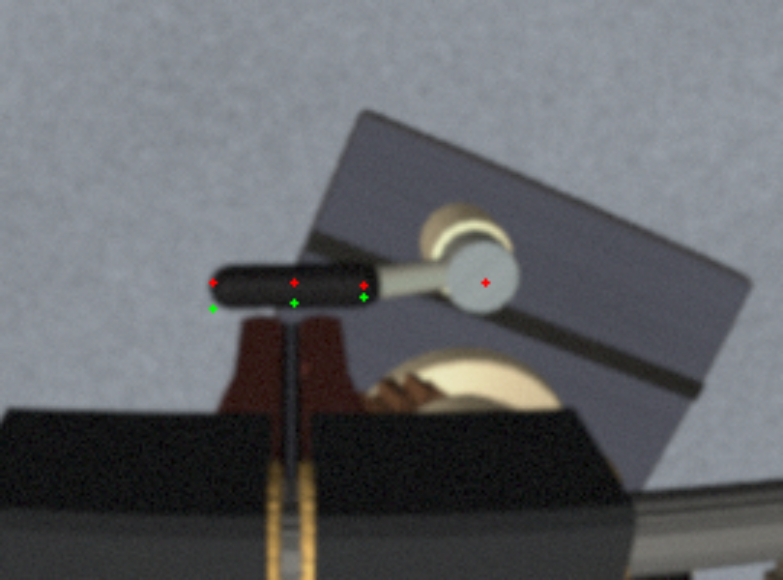

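The handle lies at (213–380, row 286) and the hub at (482,273), so my pivot was a few mm off. I'll measure the swing properly from the before and after wrist pictures.

```bash
python3 - <<'E'
from lv import *
o=ctrl.get_obs();TB=(o["ee_pos"],o["orientation"]);B=optics.get_image("wrist")[:,:,::-1].copy()
TA=(np.array([714.0,-71.5,348.2]),np.array([-2.831,1.356,.01]));A=cv2.imread("pics/w4.png")
def obs(im,box,hb):
    x0,x1,y0,y1=box;g=im[y0:y1,x0:x1].astype(int);k=(g.sum(2)<170)|((g[:,:,2]>150)&(g[:,:,1]<90))
    ys,xs=np.nonzero(k);f=np.polyfit(xs+x0,ys+y0,1);xa,xb=xs.min()+x0,xs.max()+x0
    print(len(xs),xa,xb,np.polyval(f,[xa,xb]));return np.array([[xa,np.polyval(f,xa)],[xb,np.polyval(f,xb)],hb])
OA=obs(A,(250,314,198,216),(343,206.5))
OB=obs(B,(245,315,216,238),(180+482/2.9,130+273/2.9))
def P(v,y):
    d=np.array([np.cos(y),np.sin(y),0]);b=np.array([v[0],v[1],0]);return np.array([b+120*d+[0,0,88],b+55*d+[0,0,92],b+[0,0,82]])
f=lambda s:np.r_[(wrist(P(s,s[2]),TA)-OA).ravel(),(wrist(P(s,s[3]),TB)-OB).ravel()]
s=least_squares(f,[617,-96,.66,1.7]);print(s.x,"swing",s.x[3]-s.x[2],np.round(s.fun,1))
E
```

```text
673 256 310 [206.1779468 207.0829325]
917 253 313 [228.89948269 224.63307606]
[619.6178876  -97.54733806   0.68430792   1.69070982] swing 1.0064019061018077 [ 1.   0.1 -4.4 -0.3  1.6 -1.9  1.9 -1.7 -5.5  3.4  3.3  0.9]
```

```bash
python3 - <<'E'
from lv import *
o=ctrl.get_obs();TB=(o["ee_pos"],o["orientation"]);B=optics.get_image("wrist")[:,:,::-1].copy()
TA=(np.array([714.0,-71.5,348.2]),np.array([-2.831,1.356,.01]));A=cv2.imread("pics/w4.png")
def line(im,x0,x1,y0,y1,thr):
    c=[]
    for x in range(x0,x1):
        k=np.nonzero(im[y0:y1,x].astype(int).sum(1)<thr)[0]
        if len(k)>5:c.append((x,y0+(k.min()+k.max())/2))
    c=np.array(c);f=np.polyfit(c[:,0],c[:,1],1);print("thr",thr,len(c),f[0],np.polyval(f,[x0,x1]));return f
for thr in(100,130,150):
    fa=line(A,264,304,197,217,thr);fb=line(B,260,300,215,239,thr)
    def f(s):
        out=[]
        for T,fl,y,hb in((TA,fa,s[2],(343,206.5)),(TB,fb,s[3],(346.2,224.1))):
            d=np.array([np.cos(y),np.sin(y),0]);b=np.r_[s[:2],0]
            u=wrist(np.array([b+r*d+[0,0,88] for r in(62,85,108)]),T);out+=list(u[:,1]-np.polyval(fl,u[:,0]))
            out+=list(.5*(wrist(b+[0,0,82],T)[0]-hb))
        return out
    s=least_squares(f,[617,-96,.66,1.7]);print(s.x,"swing",s.x[3]-s.x[2],np.round(s.fun,1))
E
```

```text
thr 100 14 0.02630457025920988 [204.6788455  205.73102831]
thr 100 39 -0.028688524590164712 [228.0129256  226.86538462]
[620.27222734 -93.68271754   0.63816339   1.71069387] swing 1.072530481851592 [ 0.2  0.  -0.2 -0.3 -0.   0.1  0.  -0.1  0.3  0. ]
thr 130 40 0.016416510318948682 [206.20487805 206.86153846]
thr 130 40 -0.09634146341463395 [228.85365854 225.        ]
[621.66611238 -93.02353597   0.66355167   1.72330177] swing 1.0597500968426719 [-0.1 -0.   0.  -0.8 -0.1  1.3  0.2 -0.9  0.2 -0.5]
thr 150 40 0.01364915572232603 [206.29634146 206.84230769]
thr 150 40 -0.09484052532832898 [228.64939024 224.85576923]
[621.70670283 -93.04871602   0.66493549   1.72106334] swing 1.0561278441874817 [-0.  -0.   0.  -0.8 -0.2  1.3  0.2 -0.9  0.2 -0.5]
```

```bash
python3 -m jog '[[0,0.5,-0.5,0,0,0,0],[0,1,0,0,0,0,0],[0,1,0,0,0,0,0],[0,1,0,0,0,0,0],[0,1,0,0,0,0,0],[0,1,0,0,0,0,0],[0,1,0,0,0,0,0],[0,1,0,0,0,0,0],[0,1,0,0,0,0,0],[0,1,0,0,0,0,0],[0,0,0,0,0,0,0],[0,0,0,0,0,0,0]]'; python3 - <<'E'
from lv import *
im=optics.get_image("top")[:,:,::-1].copy();A=cv2.imread("pics/top0.png")
cv2.imwrite("pics/t3raw.png",im)
cv2.imwrite("pics/t3.png",np.hstack([cv2.resize(i[150:260,265:375],None,fx=3.6,fy=3.6,interpolation=cv2.INTER_CUBIC) for i in(A,im)]))
E
```

```text
t: 20.05
ee_pos: [707.3, -379.9, 329.5]
orientation: [-3.136, -0.178, 0.002]
ft_force: [-1.3, 0.2, 0.2]
width: 0.2
grasp_force: 0.0
```

View pics/t3.png

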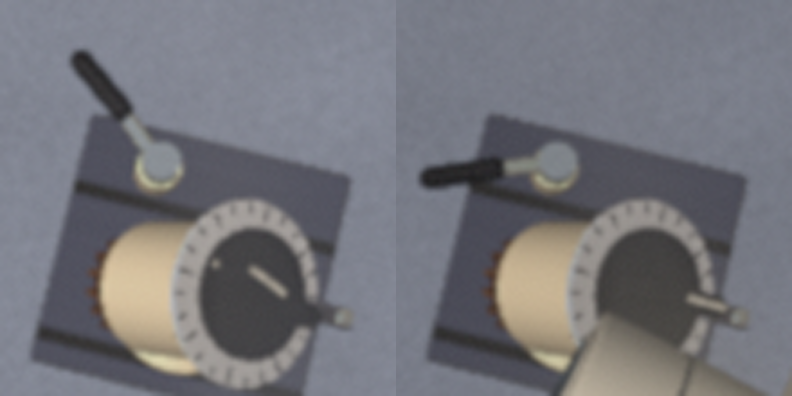

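The lever has swung from the upper left to the left, with its tip at (430,178) and the hub at (556,163). The threshold is close, so I'll measure this with sub-pixel line fits.

```bash
python3 - <<'E'
from lv import *
m=optics.camera_model("top");V=m["view"];f=210/np.tan(np.radians(m["fov_y"]/2))
def back(px,z):
    px=np.atleast_2d(px);d=np.c_[(px[:,0]-m["cx"])/f,-(px[:,1]-m["cy"])/f,-np.ones(len(px))]@V[:3,:3]
    C=-V[:3,:3].T@V[:3,3];return C+d*((z-C[2])/d[:,2])[:,None]
res=[]
for fn,(x0,x1,y0,y1) in(("top0",(283,302,161,184)),("t3raw",(270,296,190,204))):
    for thr in(110,150,180):
        g=cv2.imread(f"pics/{fn}.png")[y0:y1,x0:x1].astype(float).sum(2)
        wgt=np.clip(thr-g,0,None);n,l,st,_=cv2.connectedComponentsWithStats((wgt>0).astype(np.uint8))
        k=1+np.argmax(st[1:,4]);wgt=np.where(l==k,wgt,0);ys,xs=np.nonzero(wgt)
        P=back(np.c_[xs+x0,ys+y0],88)[:,:2];ww=wgt[ys,xs];c=np.average(P,axis=0,weights=ww)
        D=P-c;e,E=np.linalg.eigh((D*ww[:,None]).T@D);d=E[:,1];d=d*np.sign(d[1])
        ya=np.arctan2(d[1],d[0]);res.append((ya,c));print(fn,thr,len(xs),"yaw",ya,"ctr",c,"len",np.ptp(D@d),"| pivot from ctr r=87.5",c-87.5*d)
a,b=res[1],res[4]
ch=np.linalg.norm(a[1]-b[1]);print("swing by chord r=87",2*np.arcsin(ch/174), "r=85",2*np.arcsin(ch/170),"r=89",2*np.arcsin(ch/178))
E
```

```text
Traceback (most recent call last):
ValueError: attempt to get argmax of an empty sequence
```

```bash
python3 - <<'E'
from lv import *
m=optics.camera_model("top");V=m["view"];f=210/np.tan(np.radians(m["fov_y"]/2))
def back(px,z):
    px=np.atleast_2d(px);d=np.c_[(px[:,0]-m["cx"])/f,-(px[:,1]-m["cy"])/f,-np.ones(len(px))]@V[:3,:3]
    C=-V[:3,:3].T@V[:3,3];return C+d*((z-C[2])/d[:,2])[:,None]
res=[]
for fn,(x0,x1,y0,y1) in(("top0",(283,302,161,184)),("t3raw",(270,296,190,204))):
    g=cv2.imread(f"pics/{fn}.png")[y0:y1,x0:x1].astype(float).sum(2);print(g.min(),np.median(g))
    for thr in(160,190,220):
        wgt=np.clip(thr-g,0,None);n,l,st,_=cv2.connectedComponentsWithStats((wgt>0).astype(np.uint8))
        k=1+np.argmax(st[1:,4]);wgt=np.where(l==k,wgt,0);ys,xs=np.nonzero(wgt)
        P=back(np.c_[xs+x0,ys+y0],88)[:,:2];ww=wgt[ys,xs];c=np.average(P,axis=0,weights=ww)
        D=P-c;e,E=np.linalg.eigh((D*ww[:,None]).T@D);d=E[:,1];d=d*np.sign(d[1])
        ya=np.arctan2(d[1],d[0]);res.append((ya,c));print(fn,thr,len(xs),"yaw",ya,"ctr",c,"len",np.ptp(D@d),"| pivot from ctr r=87.5",c-87.5*d)
for a,b in((res[0],res[3]),(res[1],res[4])):
  ch=np.linalg.norm(a[1]-b[1]);print("swing by chord r=85,87,89",[round(2*np.arcsin(ch/2/r),3) for r in(85,87,89)],b[0]-a[0])
E
```

```text
120.0 394.0
top0 160 76 yaw 0.6447187363072721 ctr [691.75427101 -40.13915735] len 65.18123826973728 | pivot from ctr r=87.5 [621.81824833 -92.72435234]
top0 190 100 yaw 0.6376294552648041 ctr [687.92248364 -41.5298038 ] len 65.21190782132163 | pivot from ctr r=87.5 [617.61543027 -93.61788541]
top0 220 112 yaw 0.637657317732036 ctr [687.22612083 -41.63861965] len 67.71707023764446 | pivot from ctr r=87.5 [616.92051879 -93.72866017]
94.0 226.5
t3raw 160 132 yaw 1.6257264066174206 ctr [608.93912646 -13.52674022] len 66.28411588603684 | pivot from ctr r=87.5 [ 613.74309175 -100.89476594]
t3raw 190 160 yaw 1.5890050285492994 ctr [608.3525453  -14.52087451] len 69.97492007997283 | pivot from ctr r=87.5 [ 609.94571866 -102.0063693 ]
t3raw 220 177 yaw 1.5813282516197937 ctr [608.23289368 -15.14635401] len 70.41206354856617 | pivot from ctr r=87.5 [ 609.15442007 -102.64150124]
swing by chord r=85,87,89 [np.float64(1.074), np.float64(1.047), np.float64(1.021)] 0.9810076703101486
swing by chord r=85,87,89 [np.float64(1.034), np.float64(1.008), np.float64(0.983)] 0.9513755732844953
```

The estimates run from about 1.0 to 1.06 rad, too close to the threshold to accept. There is plenty of time, so I'll push again further out on the handle and see whether it is really home.

```bash
python3 - <<'E'
from lv import *
import lv
np.save("v.npy",np.array([620,-93.5,.655]));lv.v=np.load("v.npy")
o=ctrl.get_obs();pos,Rt=tool(1.71,-45,100,66);d,r=jogs(pos,Rt);print(pos,d,r,o["qpos"])
E
```

```text
[650.68925269  11.77663449  66.        ] [-0.29244745 -9.86224209  6.60457833] [ 1.38775947e-06  5.58938693e-03 -2.34888421e-01] [-5.06184068e-01  6.23944665e-01  1.05540431e+00 -3.48438643e-04
  1.46271548e+00  9.50043713e-01]
```

```bash
python3 -m jog '[[0,-0.86,0,0,0,-0.23,0],[0,-1,0,0,0,0,0],[0,-1,0,0,0,0,0],[0,-1,0,0,0,0,0],[0,-1,0,0,0,0,0],[0,-1,0,0,0,0,0],[0,-1,0,0,0,0,0],[0,-1,0,0,0,0,0],[0,-1,0,0,0,0,0],[0,-1,0,0,0,0,0],[0,0,0,0,0,0,0],[0,0,0,0,0,0,0]]'; python3 - <<'E'
from lv import *
o=ctrl.get_obs();pos,Rt=tool(1.71,-45,100,66);print(jogs(pos,Rt))
E
```

```text
t: 21.3
ee_pos: [653.5, 13.4, 331.5]
orientation: [3.131, 0.224, 0.003]
ft_force: [-0.6, -0.2, 0.3]
width: 0.4
grasp_force: 0.0
(array([-0.08425742,  0.01443815,  6.63626385]), array([ 0.02222193, -0.01387503,  0.03279305]))
```

```bash
python3 -m jog '[[-0.08,0,0.7,0,0,0,0],[0,0,1,0,0,0,0],[0,0,1,0,0,0,0],[0,0,1,0,0,0,0],[0,0,1,0,0,0,0],[0,0,1,0,0,0,0],[0,0,0.6,0,0,0,0],[0,0,0.3,0,0,0,0],[0,0,0,0,0,0,0],[0,0,0,0,0,0,0]]'; python3 ls.py; python3 -m jog '[[-0.15,0,0,0,0,0,0],[-0.15,0,0,0,0,0,0],[-0.1,0,0,0,0,0,0],[-0.1,0,0,0,0,0,0],[0,0,0,0,0,0,0],[0,0,0,0,0,0,0]]'; python3 ls.py;  python3 -m jog '[[-0.1,0,0,0,0,0,0],[0,0,0,0,0,0,0],[0,0,0,0,0,0,0]]'; python3 ls.py
```

```text
t: 22.3
ee_pos: [652.4, 10.0, 68.4]
orientation: [3.132, 0.217, 0.005]
ft_force: [0.3, 0.8, 1.1]
width: 0.1
grasp_force: 0.0
r 108.43969657691174 lever yaw by tool 1.7093890626253554 pos ang 1.2672756182341356 z 68.39895559767714 F [0.30494617 0.77122398 1.09115179] Fx_tool 0.4119541133096265
lever joint if touching 0.7977718797904467
t: 22.9
ee_pos: [631.8, 7.6, 67.5]
orientation: [3.132, 0.218, 0.003]
ft_force: [0.3, 1.0, 0.2]
width: 0.7
grasp_force: 0.0
r 101.77616385300338 lever yaw by tool 1.7098097234810117 pos ang 1.4542517754583286 z 67.51985723985676 F [0.33029571 0.98922385 0.1883442 ] Fx_tool 0.46455202921350747
lever joint if touching 0.9970486760806874
t: 23.2
ee_pos: [627.7, 7.0, 67.2]
orientation: [3.132, 0.218, 0.002]
ft_force: [-0.3, 0.4, 0.2]
width: 0.4
grasp_force: 0.0
r 100.8211269332661 lever yaw by tool 1.7096927351562698 pos ang 1.494365525106268 z 67.21326786578459 F [-0.2934634   0.38072421  0.15965944] Fx_tool -0.23769430239330147
lever joint if touching 1.0390612597481426
```

```bash
for i in 1; do python3 -m jog '[[-0.05,0,0,0,0,0,0],[0,0,0,0,0,0,0],[0,0,0,0,0,0,0]]'; python3 ls.py;  python3 -m jog '[[-0.05,0,0,0,0,0,0],[0,0,0,0,0,0,0],[0,0,0,0,0,0,0]]'; python3 ls.py; python3 -m jog '[[-0.05,0,0,0,0,0,0],[0,0,0,0,0,0,0],[0,0,0,0,0,0,0]]'; python3 ls.py; done
```

```text
t: 23.5
ee_pos: [626.8, 6.8, 67.5]
orientation: [3.132, 0.218, 0.006]
ft_force: [4.6, 1.2, -3.3]
width: 0.2
grasp_force: 2.4
r 100.56801741107549 lever yaw by tool 1.709690070073504 pos ang 1.503446142604166 z 67.47663960802103 F [ 4.63109948  1.21215075 -3.31504134] Fx_tool 4.74261796865168
lever joint if touching 1.048651286824273
t: 23.8
ee_pos: [626.7, 6.8, 67.7]
orientation: [3.132, 0.218, 0.012]
ft_force: [10.7, 3.0, -6.2]
width: 0.6
grasp_force: 5.4
r 100.53921495983936 lever yaw by tool 1.709645317641642 pos ang 1.5042297958230795 z 67.67407608210013 F [10.65526068  3.04693073 -6.23381052] Fx_tool 10.927542138908288
lever joint if touching 1.0494930738977208
t: 24.1
ee_pos: [626.6, 6.8, 67.8]
orientation: [3.132, 0.218, 0.018]
ft_force: [15.9, 3.3, -12.4]
width: 0.2
grasp_force: 8.3
r 100.49301189846193 lever yaw by tool 1.7095767302622902 pos ang 1.5050297506061823 z 67.84971433022633 F [ 15.93509211   3.27141536 -12.4026053 ] Fx_tool 16.092151658209445
lever joint if touching 1.0503863543524894
```

```bash
python3 -m jog '[[-0.06,0,0,0,0,0,0],[0,0,0,0,0,0,0],[-0.06,0,0,0,0,0,0],[0,0,0,0,0,0,0],[-0.06,0,0,0,0,0,0],[0,0,0,0,0,0,0],[0,0,0,0,0,0,0]]'; python3 ls.py; python3 -m jog '[[0.3,0,0,0,0,0,0],[0.5,0,0,0,0,0,0],[0.4,0,0,0,0,0,0],[0.2,0,-0.5,0,0,0,0],[0,0,-1,0,0,0,0],[0,0,-1,0,0,0,0],[0,0,-1,0,0,0,0],[0,0,-1,0,0,0,0],[0,0,-1,0,0,0,0],[0,0,0,0,0,0,0],[0,0,0,0,0,0,0]]'; python3 ls.py
```

```text
t: 24.8
ee_pos: [626.5, 6.6, 68.4]
orientation: [3.132, 0.217, 0.041]
ft_force: [37.9, 8.1, -29.9]
width: 0.4
grasp_force: 19.0
r 100.35497853108157 lever yaw by tool 1.7092942128706934 pos ang 1.5062197378798294 z 68.41401860576609 F [ 37.93880792   8.12042883 -29.91268812] Fx_tool 37.912851188266295
lever joint if touching 1.0518556779806614
t: 25.9
ee_pos: [669.4, 13.3, 288.1]
orientation: [3.132, 0.218, 0.003]
ft_force: [-0.1, -0.1, -0.4]
width: 0.7
grasp_force: 0.0
r 117.67015971897438 lever yaw by tool 1.709748040115224 pos ang 1.13781840730685 z 288.0617210530981 F [-0.14280028 -0.14880237 -0.38008151] Fx_tool -0.16277845175434283
lever joint if touching 0.6536142093252577
```

The lever did not move under a firm push (about 49 N), so it is on its stop, and the arm is clear of everything.

```bash
python3 -c "
from workcell import ctrl
print(ctrl.close_job())"
```

```text
the job is handed in; nothing more can be done
None
```

I turned the dial clockwise until its pointer stood at the setting tab and swung the clamp lever against its stop, where it did not move under a push of about 49 N. I measured its swing at only about 1.0–1.06 rad, close to the 1.0 limit. Everything is released and the job was handed in at about 26 s, but the close call returned no verdict.

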